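# Raking light on the work in the vise

### The arm

A 6-joint arm with a two-finger parallel gripper is mounted at the origin on the work surface. World frame = base frame: x ahead of the robot, y to its left, z up, the work surface at z = 0. Lengths are in m, angles in rad, forces in N, time in s.
With the tool pointing down it reaches from about 0.325 to 0.85 m from the base axis. Payload 4.4 kg.
Tool frame: the origin (TCP) lies at the centre of the arm's flange, where the gripper is bolted on; the fingertips stand 199 mm ahead of it and the grasp point (between the pads) lies 180 mm ahead of it (env.hold_point_z is the distance from the TCP to the grasp point, in m); z points along the fingers, y is the direction in which the jaws open and shut (so a half turn about z gives the same grasp; the last joint's range is limited). The gripper opens to 94 mm and grips with 3 to 60 N. Pads are 16 mm wide; open, the fingers measure 119 mm over their backs; the gripper's body (75 mm by 177 mm) begins 78 mm behind the grasp point.
Start: joints at [-1.401, 0.207, 1.542, -0, 1.393, -0.15], TCP at [0.181, -0.546, 0.405] pointing down, gripper open.
Joint ranges: [-2.73, 2.73], [-0.86, 2.22], [0.23, 2.46], [-1.11, 4.25], [0.08, 2.63], [-2.82, 2.82]. Speed limits (rad/s): [2.79, 2.79, 3.14, 3.14, 3.14, 3.14].

### API

Orientations are given as a unit quaternion [w, x, y, z].
In Python, from rig import env gives the robot as it stands.
- The arm moves only by the tool apply_moves, never from a script. Its argument "rows" is one flat list of numbers, 7 for each row, row after row: the shift along the tool's x, y, z in cm, then the turn, a rotation vector about the tool's x, y, z in rad, then the finger opening in cm, from 0 to 9.4. A call has exactly 10 rows; each row shifts and turns the commanded pose from where the row before left it, along the tool's axes as they then stand; what a row does not reach is not made up. A row lasts 1/12 s, in which the tool goes at most 41.7 mm and 7.16 degrees, less where a joint would pass 70% of its speed; a pose out of reach is approached as far as the arm can. A call is refused whole if a number of a shift passes 4.17 or a number of a turn 0.125, either way. A call with a gripper value outside its range is refused whole. The fingers move at their own pace and stop on an object; "squeeze" is the grip in N (left out, the last holds). Time passes only in rows, so rows that do not move let the fingers close, or fill a call up. It gives the time, the measured TCP pose, the force and the opening at its end, in the units of the state.
- env.observe(): the state, without advancing time (a new reading comes with each control period).
- env.capture(name): name is "scene" or "top" or "wrist"; returns (picture, depth): 400x640x3 uint8, red, green, blue; 400x640 float32, m along the optical axis (not along the pixel's ray), 0 where there is no reading.
- env.camera_info(name): a dict with "fx", "fy", "cx", "cy" (pixels), "extrinsics" (4x4, takes a point from world to camera coordinates). Camera axes: x right, y down, z forward; pixel columns grow to the right and rows downward; lengths in m; the calibration is good to about 2 mm. The wrist camera is an equidistant fisheye: a pixel r from the principal point sees the ray r / f radians off the axis. A picture is of the moment at which its call begins: read the wrist's pose just before it. camera_info takes no time and is no camera call; for the wrist camera it gives the pose at the moment of the call.
- env.sign_off(): hands the job in, once; it reports no verdict.
Trained networks look in the newest picture that a camera, given by its name, has taken for a name from the list of things; names that differ only in an ending like _2 or _b are one class to them, and where a whole thing is asked for, a point or a joint stands for the part that bears it (a point fixed in the world has none). Each returns a list of dicts, best first, with "conf" (0 to 1); they miss things now and then, are a little off and sometimes report something else, mostly with a low value. They report only what shows in the picture. A call takes as long as a camera call. They do not tell look-alikes from the thing itself.
- env.regions_of(camera, thing): "mask" (400x640 bool, what is visible of it) and "box" ([left, top, width, height] in pixels, round what is visible of it).
The state is a dict: "clock": time; "qpos": joint angles; "qvel": joint speeds; "joint_efforts": joint torques, N m; "position": TCP position; "tool_rot": TCP orientation; "ft_force": force on the tool from outside, world axes, zero at the start; "torque": the same for the moment, N m; "gripper_width": finger opening in m.
Only numpy, scipy, OpenCV 4.12 (cv2) and the standard library are available. Lean on these libraries where they do the work, as an engineer would, in place of code of your own. Each camera call takes 0.05 s, during which the arm holds its last target. There are 200 camera calls.

### The job

Draw the orange pocket lamp out of its sleeve in the tool stand, turn it nearly level and hold it up with its lens shining low across the middle of the top face of the workpiece clamped in the vise, the lens about 10 cm from that spot and a little higher than the face. Do not knock the lamp against the vise or the workpiece, and leave all the other tools as they are. Finish while still holding the lamp there, quite still and touched by nothing but the gripper.

Things in the scene. Friction and masses are not known exactly. Their poses are not given: they have to be found in the camera images.
- lamp: orange round rod lamp, 30 mm diameter, 170 mm long, bright collar at the lens end, black tail cap, about 0.16 kg. Origin: centre of the lens face; z runs along the lamp from lens to tail (tail at z = 170 mm), so it shines along its own -z. At the start it stands lens down in one sleeve of the stand, about 83 mm of it sticking out; centre of mass near its middle.
- stand: fixed tool stand: plywood base 150 x 290 x 12 mm (origin under its centre, -x roughly towards the robot) with three square steel sleeves at y = -100, 0, 100 mm, leaning 30 degrees from vertical towards -x: 40 mm square outside, 34 inside, 89 high, floor 4 thick, centre of the underside at x = 20, z = 22 mm. Which tool is in which sleeve varies.
- brush: chip brush standing in another sleeve: light wooden handle 30 mm diameter, 98 mm long, straw bristle head 28 mm diameter above; 144 mm over all. Origin: centre of its lower end; z up along it.
- scraper: deburring scraper standing in another sleeve: blue handle 30 mm diameter, 95 mm long, thin steel rod 8 mm diameter above; 143 mm over all. Origin: centre of its lower end; z up along it.
- vise: green bench vise, fixed, its screw and tommy bar towards the robot. Origin on the work surface below the screw side; it reaches from x = -55 to +260 mm and 75 mm to either side (bar 95 mm) in its own frame, top of the jaws 131 mm above the surface.
- workpiece: bright metal block clamped in the vise, fixed: 38 (x, across the jaws) x 80 (y, along the jaws) x 60 mm (z). Origin: centre of its underside. Its top stands 26 to 46 mm above the jaws.
- work_top (a point): centre of the workpiece's flat top face: the spot to be lit; z up.
- hammer: hammer lying on the table, bystander; origin under its middle.
- flat_file: flat file with red handle, 310 mm long, lying on the table, bystander; origin where handle meets blade.
- tin: round tin with yellow label, 70 mm diameter, 60 mm high, bystander; origin under its centre.
- square: steel try square, lying flat, stock 100 mm, blade 150 mm, bystander; origin under the middle of the stock.
- offcut: steel offcut 70 x 40 x 30 mm, bystander; origin under its centre.
Not all that is in view belongs to the job. Several things have the shape of the lamp; the one meant has the colours described above.

How it is judged:
By the outcome, as a careful person would: the job done as asked, in the order asked, and still so for the second after the job is handed in, while the arm keeps its last pose, push and grip.
It also fails if it takes over 40 s, if anything falls off the work surface, if the arm or the gripper's body presses on something with over 40 N, if the wrist force passes 120 N, or if a joint passes its speed limit or range.

## Working session

There is one attempt and no reset: what is moved stays moved. The work goes in short steps, Python scripts to look and compute and a tool call to move; the robot and the scene stay as the last step left them, time stands still between calls to the robot, and variables do not carry over. Pictures are saved under pics/ and viewed, about 8 in all and at most 12, crops included, and the job is handed in when it is done.

Besides the shell and the picture viewer there is one more tool, called after "Call:" in YAML: its name, and indented under it one key for each argument. apply_moves: Moves the arm, as the interface text tells. Its arguments: {"type":"object","properties":{"rows":{"type":"array"},"squeeze":{"type":"number"}},"required":["rows"]}

```bash
ls; mkdir -p pics; cat > h.py <<'E'
import numpy as np, cv2
from rig import env
from scipy.spatial.transform import Rotation as R
def cap(n,save=None):
    info=env.camera_info(n); im,d=env.capture(n)
    if save: cv2.imwrite('pics/'+save,im[:,:,::-1])
    return im,d,info
def pts(d,info,mask):
    v,u=np.nonzero(mask&(d>0)); z=d[v,u]
    p=np.c_[(u-info['cx'])/info['fx']*z,(v-info['cy'])/info['fy']*z,z]
    E=np.array(info['extrinsics']); return (p-E[:3,3])@E[:3,:3], u,v
def rq(q): return R.from_quat([q[1],q[2],q[3],q[0]])
E
python3 - <<'E'
from h import *
for n in ("scene","top"):
    im,d,i=cap(n,n+'1.png'); E=np.array(i['extrinsics']); print(n,i['fx'],-E[:3,:3].T@E[:3,3],E[2,:3])
    for t in ("lamp","stand","vise","workpiece","brush","scraper"):
        for r in env.regions_of(n,t)[:4]:
            P,u,v=pts(d,i,r['mask']); print(t,round(r['conf'],2),r['box'],np.median(P,0).round(3) if len(P) else None, im[r['mask']].mean(0).round() )
s=env.observe(); print(s)
a=cv2.imread('pics/scene1.png'); 
E
```

```text
pics
scene 484.5507630007887 [ 1.0723687  -0.66316848  1.35217282] [-0.3334122   0.46150977 -0.82209795]
lamp 0.84 [305.6, 107.5, 16.9, 39.3] [0.286 0.321 0.025] [ 98. 176. 166.]
lamp 0.75 [235.5, 206.3, 6.8, 48.7] [ 0.37  -0.181  0.028] [ 48. 111.  59.]
lamp 0.66 [347.8, 125.5, 13.9, 30.1] [0.507 0.273 0.14 ] [139.  68.  31.]
vise 0.59 [246.5, 222.1, 111.4, 118.8] [ 0.714 -0.229  0.088] [ 97. 117.  93.]
vise 0.35 [403.4, 133.2, 20.4, 20.6] [0.624 0.477 0.027] [170. 165. 162.]
workpiece 0.74 [289.2, 260.7, 30.0, 38.2] [ 0.684 -0.234  0.157] [211. 211. 211.]
brush 0.65 [301.7, 164.0, 14.6, 17.3] [0.462 0.08  0.132] [145. 120.  74.]
brush 0.43 [355.8, 103.5, 73.3, 30.3] [0.487 0.552 0.012] [120.  74.  68.]
scraper 0.43 [329.8, 149.2, 12.8, 19.4] [0.496 0.177 0.112] [ 91.  94. 123.]
top 414.0989382294679 [0.49153332 0.00323732 1.53409679] [ 0.05983813  0.02159897 -0.99797439]
lamp 0.9 [252.8, 131.8, 33.6, 36.9] [0.765 0.203 0.027] [100. 169. 109.]
lamp 0.75 [214.0, 263.7, 35.3, 39.3] [0.279 0.329 0.027] [ 92. 184. 181.]
lamp 0.71 [232.0, 208.8, 18.6, 20.2] [0.505 0.276 0.157] [147.  84.
[... 449 characters left out ...]
 0.137] [166. 149. 106.]
{'clock': 0.7, 'qpos': array([-1.40150235e+00,  2.06545238e-01,  1.54146627e+00,  9.83958483e-06,
        1.39349742e+00, -1.50476727e-01]), 'qvel': array([-0.00077703,  0.00061694, -0.00028014, -0.0002146 , -0.00232464,
       -0.00104139]), 'joint_efforts': array([-5.81532840e-04, -3.70761645e+01, -2.81688237e+01,  6.99338154e-02,
        2.73903587e-02, -7.43151418e-06]), 'position': array([ 0.18075527, -0.54585874,  0.40469383]), 'tool_rot': array([4.18180900e-05, 9.87245680e-01, 1.59204164e-01, 5.23638114e-06]), 'ft_force': array([-0.32258813, -0.50943298, -0.21423735]), 'torque': array([0.00245092, 0.02477692, 0.0004125 ]), 'gripper_width': 0.09387340359271545}
```

```bash
python3 - <<'E'
import cv2,numpy as np
a=cv2.imread('pics/scene1.png')[70:370,180:500]; b=cv2.imread('pics/top1.png')[100:320,190:510]
cv2.imwrite('pics/v1.png',np.vstack([cv2.resize(a,None,fx=2,fy=2)[:, :]]))
cv2.imwrite('pics/v2.png',cv2.resize(b,None,fx=2.4,fy=2.4,interpolation=2))
E
```

```text
(no output)
```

View pics/v1.png

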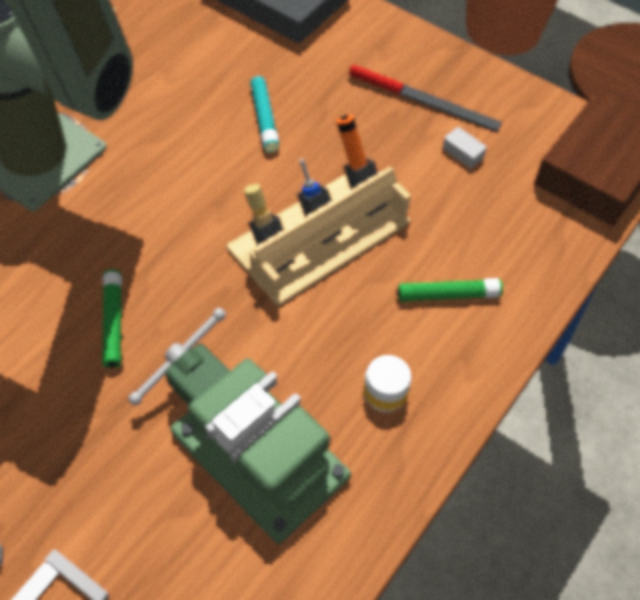

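View pics/v2.png

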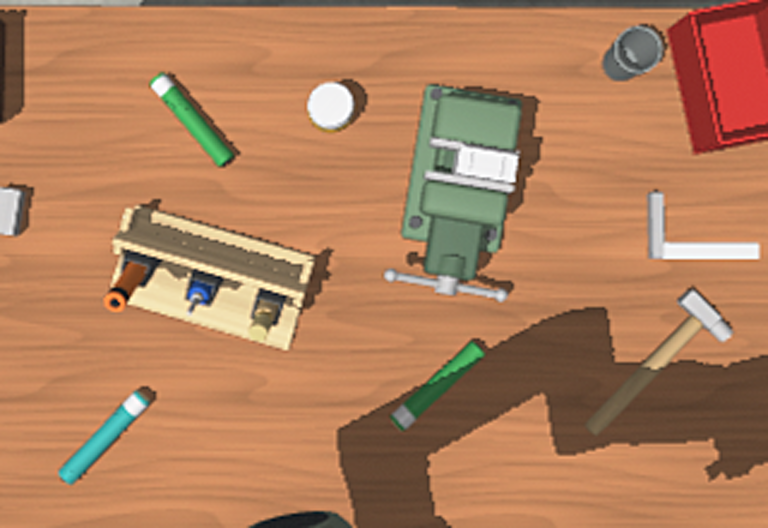

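The candidates are all lamp-shaped. In scene pixels they are the orange one in the stand's left sleeve (355,135), a teal one (313,127) and green ones at (236,230) and (403,215). I choose the orange one. In the top view the brush is in the right sleeve, the scraper in the middle one, and the vise screw points towards the robot. Next I measure.

```bash
cat > meas.py <<'E'
from h import *
L=[];W=[]
for n in ("top","scene"):
    im,d,i=cap(n)
    hsv=cv2.cvtColor(im,cv2.COLOR_RGB2HSV)
    for r in env.regions_of(n,"lamp"):
        P,u,v=pts(d,i,r['mask'])
        if len(P) and np.median(P[:,2])>.09 and r['conf']>.3:
            k=cv2.erode(r['mask'].astype(np.uint8),np.ones((3,3)))>0
            P,u,v=pts(d,i,k); P=P[(P[:,2]>.07)]; 
            c,a=P.mean(0),np.linalg.svd(P-P.mean(0))[2][0]; a*=np.sign(a[2]); print(n,'lamp',len(P),c.round(4),a.round(3),P[:,2].min(),P[:,2].max(), P[P[:,2]>np.quantile(P[:,2],.9)].mean(0).round(4))
            L.append(P)
    for r in env.regions_of(n,"workpiece")[:1]:
        P,u,v=pts(d,i,r['mask']); h=np.quantile(P[:,2],.8); Q=P[abs(P[:,2]-h)<.006]
        rect=cv2.minAreaRect((Q[:,:2]*1000).astype(np.float32)); print(n,'wp',len(Q),'z',np.median(Q[:,2]).round(4),rect,Q.mean(0).round(4)); W.append(Q)
np.savez('m.npz',top=L[0] if L else 0,sc=L[-1] if L else 0)
# fit cylinder r=.015 jointly with lean prior
from scipy.optimize import least_squares
P=np.vstack(L)
def f(x,full=False):
    a=np.array([x[2],x[3],1.]);a/=np.linalg.norm(a); q=P-np.array([x[0],x[1],.14]); dd=np.linalg.norm(q-np.outer(q@a,a),axis=1)-.015
    return np.r_[dd, ]
s=least_squares(f,[.51,.27,-.55,.13],loss='soft_l1',f_scale=.002); a=np.r_[s.x[2:],1];a/=np.linalg.norm(a)
print('axis pt z=.14',s.x[:2].round(4),'a',a.round(3),'lean',np.degrees(np.arccos(a[2])).round(1),'az',np.degrees(np.arctan2(a[1],a[0])).round(1),'res',np.abs(s.fun).mean().round(4))
t=(P-np.r_[s.x[:2],.14])@a; print('tail t',np.quantile(t,[.02,.98]).round(4))
E
python3 meas.py
```

```text
top lamp 125 [0.5059 0.2756 0.1502] [-0.538  0.184  0.823] 0.10373533318445471 0.18129966660414562 [0.4892 0.2828 0.1786]
top wp 259 z 0.1587 ((679.7552490234375, -227.09844970703125), (79.71961975097656, 38.1580810546875), 81.25582885742188) [ 0.6796 -0.2266  0.1589]
scene lamp 170 [0.5084 0.273  0.1457] [-0.499  0.152  0.853] 0.10426194133627091 0.18143984525707144 [0.4912 0.2802 0.1767]
scene wp 379 z 0.1585 ((681.8659057617188, -226.95590209960938), (81.23810577392578, 39.08206558227539), 81.09539031982422) [ 0.6824 -0.2278  0.1587]
axis pt z=.14 [0.5002 0.281 ] a [-0.531  0.096  0.842] lean 32.6 az 169.8 res 0.0025
tail t [-0.0451  0.039 ]
```

```bash
cat > plan.py <<'E'
from h import *
def pose(az,tilt):  # tool x forward at az (deg), y to the right, z down tilted inward by tilt (deg)
    return R.from_euler('z',az,degrees=True)*R.from_matrix(np.c_[[1,0,0],[0,-1,0],[0,0,-1]].astype(float))*R.from_euler('y',tilt,degrees=True)
def rows(p1,R1,n,grip,p0=None,R0=None):
    s=env.observe(); p0=s['position'] if p0 is None else p0; R0=rq(s['tool_rot']) if R0 is None else R0
    rv=(R0.inv()*R1).as_rotvec(); w=np.ones(n); k=min(4,n//3); w[:k]=w[-k:][::-1]=(np.arange(k)+1)/(k+1); w[-k:]=w[:k][::-1]; w/=w.sum()
    p,Q=np.array(p0,float),R0; out=[]; tp=p.copy()
    for wi in w:
        tp=tp+(np.array(p1)-p0)*wi
        sh=np.round(Q.inv().apply(tp-p)*100,1); tu=np.round(rv*wi,3)
        p=p+Q.apply(sh/100); Q=Q*R.from_rotvec(tu); out.append(np.r_[sh,tu,grip])
    out=np.array(out)+0.
    print('max',abs(out).max(0),'end err mm',((p-p1)*1e3).round(1),'deg',np.degrees((Q.inv()*R1).magnitude()).round(2),'n',n)
    for c in range(0,n,10): print('['+', '.join(','.join(f'{x:g}' for x in r) for r in out[c:c+10])+']\n')
    return p,Q
E
cat > g.py <<'E'
from plan import *
az=-13; phi=30
a=R.from_euler('z',az,degrees=True).apply([-.5,0,.866])
G=np.array([.511,.276,.125]); Rg=pose(az,phi); z=Rg.as_matrix()[:,2]
E
python3 - <<'E'
from g import *
print(z,a,Rg.as_matrix())
im,d,i=cap('top')
for r in env.regions_of('top','stand')[:1]:
    P,u,v=pts(d,i,r['mask']); Q=P[P[:,2]<.03]; print(cv2.minAreaRect((P[:,:2]*1000).astype(np.float32)),cv2.minAreaRect((Q[:,:2]*1000).astype(np.float32)),np.quantile(P[:,2],[.02,.5,.9,.99]))
rows(G-.28*z+[0,0,.03],Rg,30,9.4)
E
```

```text
[ 0.48718503 -0.11247553 -0.8660254 ] [-0.48718503  0.11247553  0.866     ] [[ 0.84382923 -0.22495105  0.48718503]
 [-0.19481333 -0.97437006 -0.11247553]
 [ 0.5         0.         -0.8660254 ]]
((526.7302856445312, 178.02203369140625), (312.78173828125, 157.67156982421875), 74.08885192871094) ((526.7302856445312, 178.02203369140625), (312.78173828125, 157.67156982421875), 74.08885192871094) [0.00278817 0.01542124 0.09413074 0.10987574]
max [1.6e+00 3.4e+00 2.0e-01 6.0e-03 2.0e-02 2.1e-02 9.4e+00] end err mm [0.1 0.1 0.5] deg 0.88 n 30
[0.3,-0.6,0,-0.001,0.004,0.004,9.4, 0.7,-1.1,0,-0.002,0.008,0.008,9.4, 1.1,-1.8,0,-0.003,0.012,0.012,9.4, 1.3,-2.3,0.1,-0.004,0.016,0.016,9.4, 1.6,-3,0,-0.006,0.02,0.021,9.4, 1.6,-2.9,0.1,-0.006,0.02,0.021,9.4, 1.5,-3.1,0.1,-0.006,0.02,0.021,9.4, 1.4,-3,0.1,-0.006,0.02,0.021,9.4, 1.4,-3.1,0.1,-0.006,0.02,0.021,9.4, 1.2,-3.1,0.2,-0.006,0.02,0.021,9.4]

[1.3,-3.1,0.1,-0.006,0.02,0.021,9.4, 1.1,-3.2,0.1,-0.006,0.02,0.021,9.4, 1.1,-3.2,0.1,-0.006,0.02,0.021,9.4, 1,-3.2,0.2,-0.006,0.02,0.021,9.4, 1,-3.2,0.1,-0.006,0.02,0.021,9.4, 0.9,-3.2,0.2,-0.006,0.02,0.021,9.4, 0.8,-3.3,0.1,-0.006,0.02,0.021,9.4, 0.7,-3.3,0.1,-0.006,0.02,0.021,9.4, 0.7,-3.3,0.1,-0.006,0.02,0.021,9.4, 0.6,-3.3,0.2,-0.006,0.02,0.021,9.4]

[0.5,-3.3,0.1,-0.006,0.02,0.021,9.4, 0.4,-3.3,0.1,-0.006,0.02,0.021,9.4, 0.4,-3.4,0.1,-0.006,0.02,0.021,9.4, 0.3,-3.3,0,-0.006,0.02,0.021,9.4, 0.2,-3.4,0.1,-0.006,0.02,0.021,9.4, 0.2,-3.4,0,-0.006,0.02,0.021,9.4, 0.1,-2.7,0,-0.004,0.016,0.016,9.4, 0,-2,0,-0.003,0.012,0.012,9.4, 0,-1.3,0,-0.002,0.008,0.008,9.4, 0,-0.7,0,-0.001,0.004,0.004,9.4]
```

```bash
sed -i 's/az=-13; phi=30/az=-15; phi=-30/' g.py; python3 - <<'E'
from g import *
print(z,a)
p1=G-.26*z+[0,0,.03]; print(p1); rows(p1,Rg,30,9.4)
E
```

```text
[-0.48296291  0.12940952 -0.8660254 ] [-0.48296291  0.12940952  0.866     ]
[0.63657036 0.24235352 0.3801666 ]
max [2.5e+00 3.3e+00 4.0e-01 6.0e-03 2.0e-02 2.2e-02 9.4e+00] end err mm [-0.  -0.1  0.1] deg 0.69 n 30
[0.5,-0.5,0,0.001,-0.004,0.004,9.4, 1.1,-0.9,0.1,0.002,-0.008,0.009,9.4, 1.5,-1.4,0,0.004,-0.012,0.013,9.4, 2.1,-1.9,0,0.005,-0.016,0.017,9.4, 2.5,-2.5,0.1,0.006,-0.02,0.022,9.4, 2.4,-2.5,-0.1,0.006,-0.02,0.022,9.4, 2.5,-2.5,0,0.006,-0.02,0.022,9.4, 2.3,-2.6,-0.1,0.006,-0.02,0.022,9.4, 2.3,-2.6,-0.1,0.006,-0.02,0.022,9.4, 2.2,-2.7,-0.1,0.006,-0.02,0.022,9.4]

[2.2,-2.8,-0.2,0.006,-0.02,0.022,9.4, 2.1,-2.8,-0.2,0.006,-0.02,0.022,9.4, 2,-2.8,-0.2,0.006,-0.02,0.022,9.4, 2,-2.9,-0.3,0.006,-0.02,0.022,9.4, 1.9,-3,-0.2,0.006,-0.02,0.022,9.4, 1.8,-2.9,-0.3,0.006,-0.02,0.022,9.4, 1.8,-3.1,-0.3,0.006,-0.02,0.022,9.4, 1.6,-3,-0.3,0.006,-0.02,0.022,9.4, 1.7,-3.1,-0.4,0.006,-0.02,0.022,9.4, 1.5,-3.1,-0.3,0.006,-0.02,0.022,9.4]

[1.4,-3.2,-0.4,0.006,-0.02,0.022,9.4, 1.4,-3.2,-0.3,0.006,-0.02,0.022,9.4, 1.3,-3.2,-0.4,0.006,-0.02,0.022,9.4, 1.2,-3.3,-0.4,0.006,-0.02,0.022,9.4, 1.2,-3.3,-0.3,0.006,-0.02,0.022,9.4, 1.1,-3.3,-0.4,0.006,-0.02,0.022,9.4, 0.7,-2.7,-0.3,0.005,-0.016,0.017,9.4, 0.6,-2,-0.3,0.004,-0.012,0.013,9.4, 0.3,-1.3,-0.1,0.002,-0.008,0.009,9.4, 0.2,-0.7,-0.1,0.001,-0.004,0.004,9.4]
```

Call:
apply_moves:
  rows: [0.5, -0.5, 0, 0.001, -0.004, 0.004, 9.4, 1.1, -0.9, 0.1, 0.002, -0.008, 0.009, 9.4, 1.5, -1.4, 0, 0.004, -0.012, 0.013, 9.4, 2.1, -1.9, 0, 0.005, -0.016, 0.017, 9.4, 2.5, -2.5, 0.1, 0.006, -0.02, 0.022, 9.4, 2.4, -2.5, -0.1, 0.006, -0.02, 0.022, 9.4, 2.5, -2.5, 0, 0.006, -0.02, 0.022, 9.4, 2.3, -2.6, -0.1, 0.006, -0.02, 0.022, 9.4, 2.3, -2.6, -0.1, 0.006, -0.02, 0.022, 9.4, 2.2, -2.7, -0.1, 0.006, -0.02, 0.022, 9.4]

```text
clock: 1.93
position: [0.3213, -0.3018, 0.397]
tool_rot: [-0.011, 0.994, 0.071, -0.083]
ft_force: [0.9, -1.1, 0.1]
gripper_width: 0.094
```

Call:
apply_moves:
  rows: [2.2, -2.8, -0.2, 0.006, -0.02, 0.022, 9.4, 2.1, -2.8, -0.2, 0.006, -0.02, 0.022, 9.4, 2, -2.8, -0.2, 0.006, -0.02, 0.022, 9.4, 2, -2.9, -0.3, 0.006, -0.02, 0.022, 9.4, 1.9, -3, -0.2, 0.006, -0.02, 0.022, 9.4, 1.8, -2.9, -0.3, 0.006, -0.02, 0.022, 9.4, 1.8, -3.1, -0.3, 0.006, -0.02, 0.022, 9.4, 1.6, -3, -0.3, 0.006, -0.02, 0.022, 9.4, 1.7, -3.1, -0.4, 0.006, -0.02, 0.022, 9.4, 1.5, -3.1, -0.3, 0.006, -0.02, 0.022, 9.4]

```text
clock: 2.77
position: [0.4969, 0.0016, 0.388]
tool_rot: [-0.024, 0.982, -0.04, -0.184]
ft_force: [0.9, -0.7, 0.5]
gripper_width: 0.0939
```

Call:
apply_moves:
  rows: [1.4, -3.2, -0.4, 0.006, -0.02, 0.022, 9.4, 1.4, -3.2, -0.3, 0.006, -0.02, 0.022, 9.4, 1.3, -3.2, -0.4, 0.006, -0.02, 0.022, 9.4, 1.2, -3.3, -0.4, 0.006, -0.02, 0.022, 9.4, 1.2, -3.3, -0.3, 0.006, -0.02, 0.022, 9.4, 1.1, -3.3, -0.4, 0.006, -0.02, 0.022, 9.4, 0.7, -2.7, -0.3, 0.005, -0.016, 0.017, 9.4, 0.6, -2, -0.3, 0.004, -0.012, 0.013, 9.4, 0.3, -1.3, -0.1, 0.002, -0.008, 0.009, 9.4, 0.2, -0.7, -0.1, 0.001, -0.004, 0.004, 9.4]

```text
clock: 3.6
position: [0.6366, 0.2443, 0.3796]
tool_rot: [-0.034, 0.956, -0.126, -0.263]
ft_force: [-0.5, -0.5, -0.3]
gripper_width: 0.0938
```

Now the close look with the wrist camera, using its depth to fit the lamp axis.

```bash
cat > wr.py <<'E'
from h import *
def wpts(d,i,m):
    v,u=np.nonzero(m&(d>0)); z=d[v,u]; x=(u-i['cx'])/i['fx']; y=(v-i['cy'])/i['fy']; th=np.hypot(x,y); k=np.where(th>1e-6,np.tan(th)/np.maximum(th,1e-6),1)
    E=np.array(i['extrinsics']); return (np.c_[x*k*z,y*k*z,z]-E[:3,3])@E[:3,:3]
E
python3 - <<'E'
from wr import *
from g import a
from scipy.optimize import least_squares
im,d,i=cap('wrist','w1.png'); hsv=cv2.cvtColor(im,cv2.COLOR_RGB2HSV)
print({k:i[k] for k in('fx','cx','cy')})
for r in env.regions_of('wrist','lamp'):
    P=wpts(d,i,r['mask']); print(r['conf'],r['box'],np.median(P,0) if len(P) else None, im[r['mask']].mean(0))
    if len(P)<20 or np.median(P[:,2])<.1: continue
    P=wpts(d,i,cv2.erode(r['mask'].astype(np.uint8),np.ones((3,3)))>0); P=P[P[:,2]<.172]
    def f(x):
        b=np.array([x[2],x[3],1.]);b/=np.linalg.norm(b); q=P-np.array([x[0],x[1],.125]); return np.linalg.norm(q-np.outer(q@b,b),axis=1)-.015
    s=least_squares(f,[.51,.277,-.55,.13],loss='soft_l1',f_scale=.002); b=np.r_[s.x[2:],1];b/=np.linalg.norm(b)
    print(len(P),'axis z=.125',s.x[:2],b,np.degrees([np.arccos(b[2]),np.arctan2(b[1],b[0])]),abs(s.fun).mean())
    s=least_squares(lambda x:f(np.r_[x,a[:2]/a[2]]),[.51,.277],loss='soft_l1',f_scale=.002); print('fixed a',s.x,abs(s.fun).mean())
E
```

```text
{'fx': 309.70691628693146, 'cx': 322.4144622663831, 'cy': 200.6645657006589}
0.94 [568.8, 120.6, 71.2, 72.5] [ 0.36676159 -0.16742125  0.02245774] [ 45.34190231 140.93894602  75.55976864]
0.79 [309.0, 144.4, 32.1, 110.2] [0.51297968 0.2764157  0.14337989] [146.11354877  76.761933     7.40171954]
2749 axis z=.125 [0.50911177 0.27761574] [-0.47873396  0.1345289   0.86759194] [ 29.81999812 164.30412071] 0.0004774218621882094
fixed a [0.50915414 0.27765326] 0.0004822520757402228
0.59 [302.6, 204.6, 64.2, 68.6] [0.31822068 0.29394675 0.02698871] [ 87.73104881 176.57009346 167.92419522]
```

View pics/w1.png

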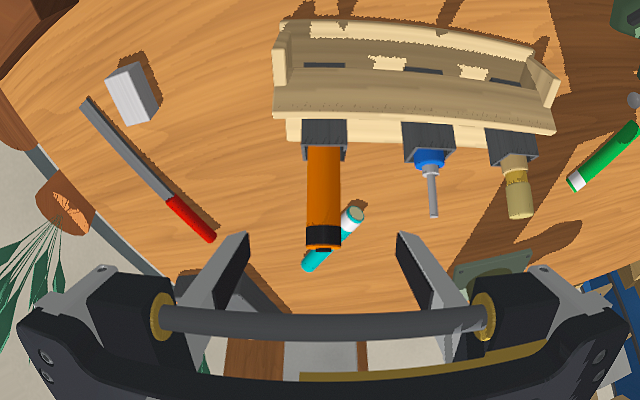

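The wrist picture shows the orange lamp with its black cap at (323,237) in the outer sleeve, and the scraper at (430,180). The choice is confirmed, and the lamp axis fits to 0.5 mm (lean 29.8°, azimuth 164.3°). Next comes the descent.

```bash
sed -i 's/G=np.array.*125\])/G=np.array([.509,.2777,.125])/; s/az=-15;/az=-15.7;/' g.py; python3 - <<'E'
from g import *
p1=G-.18*z; print(p1); rows(p1,Rg,10,9.4)
E
```

```text
[0.59564226 0.25334596 0.28088457]
max [2.0e-01 1.0e-01 1.6e+00 1.0e-03 2.0e-03 1.0e-03 9.4e+00] end err mm [ 0.  -0.  -0.5] deg 0.08 n 10
[0.1,0,0.4,0,0,0,9.4, 0.1,0,0.7,0,0.001,0.001,9.4, 0.1,0,1.2,0.001,0.001,0.001,9.4, 0.2,0,1.5,0.001,0.002,0.001,9.4, 0.2,0,1.5,0.001,0.002,0.001,9.4, 0.2,0.1,1.5,0.001,0.002,0.001,9.4, 0.2,0,1.6,0.001,0.002,0.001,9.4, 0.1,0,1.1,0.001,0.001,0.001,9.4, 0.1,0,0.8,0,0.001,0.001,9.4, 0.1,0,0.4,0,0,0,9.4]
```

Call:
apply_moves:
  rows: [0.1, 0, 0.4, 0, 0, 0, 9.4, 0.1, 0, 0.7, 0, 0.001, 0.001, 9.4, 0.1, 0, 1.2, 0.001, 0.001, 0.001, 9.4, 0.2, 0, 1.5, 0.001, 0.002, 0.001, 9.4, 0.2, 0, 1.5, 0.001, 0.002, 0.001, 9.4, 0.2, 0.1, 1.5, 0.001, 0.002, 0.001, 9.4, 0.2, 0, 1.6, 0.001, 0.002, 0.001, 9.4, 0.1, 0, 1.1, 0.001, 0.001, 0.001, 9.4, 0.1, 0, 0.8, 0, 0.001, 0.001, 9.4, 0.1, 0, 0.4, 0, 0, 0, 9.4]

```text
clock: 4.53
position: [0.5947, 0.2521, 0.2794]
tool_rot: [-0.035, 0.957, -0.132, -0.257]
ft_force: [0.6, 0.1, 0.9]
gripper_width: 0.0938
```

Call:
apply_moves:
  rows: [0, 0, 0, 0, 0, 0, 7, 0, 0, 0, 0, 0, 0, 5.5, 0, 0, 0, 0, 0, 0, 4.5, 0, 0, 0, 0, 0, 0, 4, 0, 0, 0, 0, 0, 0, 3.5, 0, 0, 0, 0, 0, 0, 3, 0, 0, 0, 0, 0, 0, 2.5, 0, 0, 0, 0, 0, 0, 2, 0, 0, 0, 0, 0, 0, 2, 0, 0, 0, 0, 0, 0, 2]
  squeeze: 40

```text
clock: 5.37
position: [0.5958, 0.2524, 0.2809]
tool_rot: [-0.036, 0.957, -0.132, -0.256]
ft_force: [0.1, -0.1, 0.7]
gripper_width: 0.0302
```

Call:
apply_moves:
  rows: [-0.17, 0, -0.1, 0, 0, 0, 2, -0.52, 0, -0.3, 0, 0, 0, 2, -0.87, 0, -0.5, 0, 0, 0, 2, -1.04, 0, -0.6, 0, 0, 0, 2, -1.3, 0, -0.75, 0, 0, 0, 2, -1.3, 0, -0.75, 0, 0, 0, 2, -1.3, 0, -0.75, 0, 0, 0, 2, -1.3, 0, -0.75, 0, 0, 0, 2, -1.04, 0, -0.6, 0, 0, 0, 2, -0.69, 0, -0.4, 0, 0, 0, 2]

```text
clock: 6.2
position: [0.5419, 0.2677, 0.3785]
tool_rot: [-0.036, 0.957, -0.131, -0.255]
ft_force: [0.1, 0.2, -1.6]
gripper_width: 0.029
```

```bash
cat > lamp.py <<'E'
from wr import *
from scipy.optimize import least_squares
def lamp(name='wrist',save=None):
    s=env.observe(); p,Q=np.array(s['position']),rq(s['tool_rot']); im,d,i=cap(name,save)
    h=cv2.cvtColor(im,cv2.COLOR_RGB2HSV); g=p+Q.apply([0,0,.18])
    m=(h[...,0]<16)&(h[...,1]>150)&(h[...,2]>60)
    m=cv2.erode(m.astype(np.uint8),np.ones((3,3)))>0
    P=wpts(d,i,m) if name=='wrist' else pts(d,i,m)[0]; P=P[np.linalg.norm(P-g,axis=1)<.14]
    L=Q.inv().apply(P-p)   # tool frame
    k=(abs(L[:,1])<.022); L=L[k]
    def f(x):
        b=np.array([-np.cos(x[2])*1.,x[3],-np.sin(x[2])]);b/=np.linalg.norm(b); q=L-np.array([0,x[1],x[0]]); return np.linalg.norm(q-np.outer(q@b,b),axis=1)-.015
    r=least_squares(f,[.18,0,np.radians(30),0],loss='soft_l1',f_scale=.001); x=r.x
    b=np.array([-np.cos(x[2]),x[3],-np.sin(x[2])]);b/=np.linalg.norm(b); t=(L-[0,x[1],x[0]])@b
    print(name,len(L),'zc,yc',x[:2].round(4),'angle',np.degrees(x[2]).round(2),'dy',x[3].round(3),'res',abs(r.fun).mean().round(4),'orange t',np.quantile(t,[.01,.99]).round(4),'world a',Q.apply(b).round(3))
    return p,Q,np.array([0,x[1],x[0]]),b
E
python3 - <<'E'
from lamp import *
lamp('wrist','w2.png'); lamp('scene','s2.png'); lamp('top')
print(env.observe()['ft_force'],env.observe()['position'])
a=cv2.imread('pics/w2.png');b=cv2.imread('pics/s2.png')[60:260,200:520];cv2.imwrite('pics/v3.png',np.vstack([cv2.resize(a,(480,300)),cv2.resize(b,(480,300))]))
E
```

```text
wrist 6108 zc,yc [0.1804 0.    ] angle 29.98 dy 0.004 res 0.0004 orange t [-0.1122  0.03  ] world a [-0.485  0.13   0.865]
scene 153 zc,yc [ 0.1793 -0.0027] angle 30.93 dy -0.007 res 0.0021 orange t [-0.0812  0.0532] world a [-0.469  0.136  0.873]lamp.py:15: RuntimeWarning: Mean of empty slice.
  print(name,len(L),'zc,yc',x[:2].round(4),'angle',np.degrees(x[2]).round(2),'dy',x[3].round(3),'res',abs(r.fun).mean().round(4),'orange t',np.quantile(t,[.01,.99]).round(4),'world a',Q.apply(b).round(3))
  ret = ret.dtype.type(ret / rcount)
Traceback (most recent call last):
  File "lamp.py", line 15, in lamp
    print(name,len(L),'zc,yc',x[:2].round(4),'angle',np.degrees(x[2]).round(2),'dy',x[3].round(3),'res',abs(r.fun).mean().round(4),'orange t',np.quantile(t,[.01,.99]).round(4),'world a',Q.apply(b).round(3))
                                                                                                                                              ~~~~~~~~~~~^^^^^^^^^^^^^
IndexError: index -1 is out of bounds for axis 0 with size 0
```

```bash
cat > fin.py <<'E'
from plan import *
W=np.array([.681,-.227,.1587]); psi,tau,D=-9.,13.,.10
b=np.array([-np.cos(np.radians(30)),0,-.5]); lens_t=R.identity().apply([0,0,.1804])-.115*b
Rf=pose(psi,17); t=np.radians(tau); y=np.radians(psi)
s=np.array([np.cos(t)*np.cos(y),np.cos(t)*np.sin(y),-np.sin(t)])
pf=W-D*s-Rf.apply(lens_t)
E
python3 - <<'E'
from fin import *
print('shine',s,-Rf.apply(b),'lens',W-D*s,'pf',pf)
p,Q=rows(env.observe()['position']+[0,0,.08],rq(env.observe()['tool_rot']),10,2)
pre=pf+[-.08*np.cos(y),-.08*np.sin(y),.05]
p,Q=rows(pre,Rf,20,2,p,Q)
E
```

```text
shine [ 0.96237395 -0.15242506 -0.22495105] [ 0.96237395 -0.15242506 -0.22495105] lens [ 0.5847626  -0.21175749  0.18119511] pf [ 0.42199511 -0.18597766  0.37958185]
max [0.6 0.  1.  0.  0.  0.  2. ] end err mm [-0.3 -0.  -0.2] deg 0.0 n 10
[-0.1,0,-0.2,0,0,0,2, -0.3,0,-0.5,0,0,0,2, -0.5,0,-0.8,0,0,0,2, -0.5,0,-1,0,0,0,2, -0.6,0,-1,0,0,0,2, -0.6,0,-1,0,0,0,2, -0.5,0,-0.9,0,0,0,2, -0.5,0,-0.8,0,0,0,2, -0.2,0,-0.5,0,0,0,2, -0.2,0,-0.2,0,0,0,2]

max [8.0e-01 3.0e+00 4.0e-01 1.0e-03 5.1e-02 7.0e-03 2.0e+00] end err mm [ 0.1 -0.2  0.2] deg 0.41 n 20
[-0.1,0.6,0.1,0,0.01,-0.001,2, -0.1,1.2,0.1,0,0.02,-0.003,2, -0.2,1.8,0.2,-0.001,0.031,-0.004,2, -0.3,2.4,0.3,-0.001,0.041,-0.006,2, -0.4,3,0.4,-0.001,0.051,-0.007,2, -0.4,2.9,0.3,-0.001,0.051,-0.007,2, -0.5,3,0.3,-0.001,0.051,-0.007,2, -0.5,3,0.3,-0.001,0.051,-0.007,2, -0.5,3,0.2,-0.001,0.051,-0.007,2, -0.6,2.9,0.3,-0.001,0.051,-0.007,2]

[-0.6,3,0.2,-0.001,0.051,-0.007,2, -0.6,2.9,0.1,-0.001,0.051,-0.007,2, -0.6,3,0.2,-0.001,0.051,-0.007,2, -0.7,2.9,0.1,-0.001,0.051,-0.007,2, -0.7,3,0.1,-0.001,0.051,-0.007,2, -0.8,2.9,0,-0.001,0.051,-0.007,2, -0.6,2.4,0.1,-0.001,0.041,-0.006,2, -0.4,1.7,-0.1,-0.001,0.031,-0.004,2, -0.4,1.2,0,0,0.02,-0.003,2, -0.1,0.6,0,0,0.01,-0.001,2]
```

Call:
apply_moves:
  rows: [-0.1, 0, -0.2, 0, 0, 0, 2, -0.3, 0, -0.5, 0, 0, 0, 2, -0.5, 0, -0.8, 0, 0, 0, 2, -0.5, 0, -1, 0, 0, 0, 2, -0.6, 0, -1, 0, 0, 0, 2, -0.6, 0, -1, 0, 0, 0, 2, -0.5, 0, -0.9, 0, 0, 0, 2, -0.5, 0, -0.8, 0, 0, 0, 2, -0.2, 0, -0.5, 0, 0, 0, 2, -0.2, 0, -0.2, 0, 0, 0, 2]

```text
clock: 7.18
position: [0.5428, 0.2672, 0.4575]
tool_rot: [-0.036, 0.957, -0.132, -0.255]
ft_force: [-0.3, 0.4, -1.5]
gripper_width: 0.029
```

Call:
apply_moves:
  rows: [-0.1, 0.6, 0.1, 0, 0.01, -0.001, 2, -0.1, 1.2, 0.1, 0, 0.02, -0.003, 2, -0.2, 1.8, 0.2, -0.001, 0.031, -0.004, 2, -0.3, 2.4, 0.3, -0.001, 0.041, -0.006, 2, -0.4, 3, 0.4, -0.001, 0.051, -0.007, 2, -0.4, 2.9, 0.3, -0.001, 0.051, -0.007, 2, -0.5, 3, 0.3, -0.001, 0.051, -0.007, 2, -0.5, 3, 0.3, -0.001, 0.051, -0.007, 2, -0.5, 3, 0.2, -0.001, 0.051, -0.007, 2, -0.6, 2.9, 0.3, -0.001, 0.051, -0.007, 2]

```text
clock: 8.02
position: [0.441, 0.0459, 0.4414]
tool_rot: [-0.011, 0.992, -0.108, -0.056]
ft_force: [0.5, 0.5, -0.9]
gripper_width: 0.0289
```

Call:
apply_moves:
  rows: [-0.6, 3, 0.2, -0.001, 0.051, -0.007, 2, -0.6, 2.9, 0.1, -0.001, 0.051, -0.007, 2, -0.6, 3, 0.2, -0.001, 0.051, -0.007, 2, -0.7, 2.9, 0.1, -0.001, 0.051, -0.007, 2, -0.7, 3, 0.1, -0.001, 0.051, -0.007, 2, -0.8, 2.9, 0, -0.001, 0.051, -0.007, 2, -0.6, 2.4, 0.1, -0.001, 0.041, -0.006, 2, -0.4, 1.7, -0.1, -0.001, 0.031, -0.004, 2, -0.4, 1.2, 0, 0, 0.02, -0.003, 2, -0.1, 0.6, 0, 0, 0.01, -0.001, 2]

```text
clock: 8.85
position: [0.3417, -0.1745, 0.4283]
tool_rot: [0.013, 0.986, -0.082, 0.145]
ft_force: [-0.0, 0.4, -1.6]
gripper_width: 0.0294
```

```bash
sed -i "s/    def f(x)/    if len(L)<20: print(name,'few'); return\n    def f(x)/" lamp.py; python3 - <<'E'
from lamp import *
from fin import *
p,Q,c,b2=lamp('wrist','w3.png'); lamp('scene','s3.png')
im,d,i=cap('wrist')
# lens end: project all depth points near lamp axis
P=wpts(d,i,d>0); L=Q.inv().apply(P-p); q=L-c; t=q@b2; rad=np.linalg.norm(q-np.outer(t,b2),axis=1)
k=(rad<.0165)&(rad>.012)&(abs(L[:,1])<.013)&(t<-.04); print('lens t', np.histogram(t[k],bins=np.arange(-.15,-.04,.005)))
for r in env.regions_of('wrist','workpiece')[:1]:
    P=wpts(d,i,r['mask']); h=np.quantile(P[:,2],.7); T=P[abs(P[:,2]-h)<.004]; print('wp',r['conf'],r['box'],len(T),np.median(T[:,2]),cv2.minAreaRect((T[:,:2]*1000).astype(np.float32)))
print(env.observe()['position'],env.observe()['ft_force'],env.observe()['qpos'].round(2))
a=cv2.imread('pics/w3.png');b=cv2.imread('pics/s3.png')[130:350,200:520];cv2.imwrite('pics/v3.png',np.hstack([cv2.resize(a,(400,250)),cv2.resize(b,(364,250))]))
E
```

```text
wrist 4826 zc,yc [ 1.799e-01 -1.000e-04] angle 30.12 dy 0.004 res 0.0004 orange t [-0.0693  0.0302] world a [-0.96   0.158  0.232]
scene 304 zc,yc [ 0.181  -0.0017] angle 29.57 dy -0.0 res 0.0018 orange t [-0.0805  0.0305] world a [-0.961  0.163  0.222]
lens t (array([  0,   0,   0,   0,   0,   0,  39, 199, 190, 219, 221, 216, 268,
       270, 284, 280, 282, 304, 336, 338, 344]), array([-0.15 , -0.145, -0.14 , -0.135, -0.13 , -0.125, -0.12 , -0.115,
       -0.11 , -0.105, -0.1  , -0.095, -0.09 , -0.085, -0.08 , -0.075,
       -0.07 , -0.065, -0.06 , -0.055, -0.05 , -0.045]))
[ 0.3431052  -0.17331341  0.42901316] [-0.1784548  -0.88578619 -1.64915425] [-0.76 -0.34  2.02  0.17  1.23  0.94]
```

View pics/v3.png

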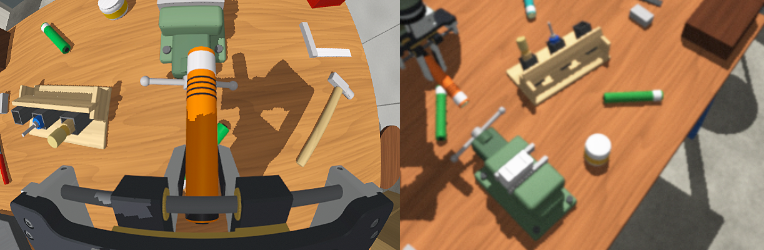

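The picture shows the lamp held nearly level with its bright collar ahead at crop pixel (202,60). The vise and workpiece lie ahead of it and the other tools are undisturbed in the stand. There is no slip: the lamp is still at 30° in the hand, with the lens 116 mm from the grip.

```bash
sed -i 's/-.115\*b/-.116*b/' fin.py; python3 - <<'E'
from fin import *
print(pf); rows(pf,Rf,20,2)
E
```

```text
[ 0.42103274 -0.18582523  0.37980681]
max [0.4 0.  0.5 0.  0.  0.  2. ] end err mm [-0.4 -0.4 -0.3] deg 0.49 n 20
[0.1,0,0.1,0,0,0,2, 0.1,0,0.2,0,0,0,2, 0.3,0,0.2,0,0,0,2, 0.3,0,0.4,0,0,0,2, 0.4,0,0.4,0,0,0,2, 0.3,0,0.4,0,0,0,2, 0.4,0,0.5,0,0,0,2, 0.4,0,0.4,0,0,0,2, 0.4,0,0.5,0,0,0,2, 0.4,0,0.4,0,0,0,2]

[0.4,0,0.4,0,0,0,2, 0.3,0,0.5,0,0,0,2, 0.4,0,0.4,0,0,0,2, 0.4,0,0.4,0,0,0,2, 0.4,0,0.5,0,0,0,2, 0.4,0,0.4,0,0,0,2, 0.3,0,0.4,0,0,0,2, 0.2,0,0.2,0,0,0,2, 0.2,0,0.2,0,0,0,2, 0,0,0.1,0,0,0,2]
```

Call:
apply_moves:
  rows: [0.1, 0, 0.1, 0, 0, 0, 2, 0.1, 0, 0.2, 0, 0, 0, 2, 0.3, 0, 0.2, 0, 0, 0, 2, 0.3, 0, 0.4, 0, 0, 0, 2, 0.4, 0, 0.4, 0, 0, 0, 2, 0.3, 0, 0.4, 0, 0, 0, 2, 0.4, 0, 0.5, 0, 0, 0, 2, 0.4, 0, 0.4, 0, 0, 0, 2, 0.4, 0, 0.5, 0, 0, 0, 2, 0.4, 0, 0.4, 0, 0, 0, 2]

```text
clock: 9.88
position: [0.383, -0.1804, 0.4043]
tool_rot: [0.013, 0.986, -0.081, 0.145]
ft_force: [-0.4, 0.0, -0.9]
gripper_width: 0.0294
```

Call:
apply_moves:
  rows: [0.4, 0, 0.4, 0, 0, 0, 2, 0.3, 0, 0.5, 0, 0, 0, 2, 0.4, 0, 0.4, 0, 0, 0, 2, 0.4, 0, 0.4, 0, 0, 0, 2, 0.4, 0, 0.5, 0, 0, 0, 2, 0.4, 0, 0.4, 0, 0, 0, 2, 0.3, 0, 0.4, 0, 0, 0, 2, 0.2, 0, 0.2, 0, 0, 0, 2, 0.2, 0, 0.2, 0, 0, 0, 2, 0, 0, 0.1, 0, 0, 0, 2]

```text
clock: 10.72
position: [0.4211, -0.1868, 0.3799]
tool_rot: [0.013, 0.986, -0.081, 0.146]
ft_force: [0.1, -0.7, -1.2]
gripper_width: 0.0294
```

Call:
apply_moves:
  rows: [0, 0, 0, 0, 0, 0, 2, 0, 0, 0, 0, 0, 0, 2, 0, 0, 0, 0, 0, 0, 2, 0, 0, 0, 0, 0, 0, 2, 0, 0, 0, 0, 0, 0, 2, 0, 0, 0, 0, 0, 0, 2, 0, 0, 0, 0, 0, 0, 2, 0, 0, 0, 0, 0, 0, 2, 0, 0, 0, 0, 0, 0, 2, 0, 0, 0, 0, 0, 0, 2]

```text
clock: 11.55
position: [0.4208, -0.1867, 0.38]
tool_rot: [0.013, 0.986, -0.081, 0.146]
ft_force: [-0.3, -0.5, -0.2]
gripper_width: 0.0293
```

```bash
python3 - <<'E'
from lamp import *
W=np.array([.681,-.227,.1587])
im0,d0,i0=cap('wrist'); 
for n,f,(im,d,i) in (('wrist',wpts,(im0,d0,i0)),('scene',lambda *a:pts(*a)[0],cap('scene')),('top',lambda *a:pts(*a)[0],cap('top'))):
    for r in env.regions_of(n,'workpiece')[:1]:
        P=f(d,i,r['mask']); h=np.quantile(P[:,2],.7); T=P[abs(P[:,2]-h)<.004]; print(n,'wp',round(r['conf'],2),len(T),np.median(T[:,2]).round(4),cv2.minAreaRect((T[:,:2]*1000).astype(np.float32)))
p,Q,c,b=lamp('wrist','w4.png'); lamp('scene','s4.png'); lamp('top','t4.png')
lens=p+Q.apply(c-.116*b); s=-Q.apply(b); v=W-lens; print('lens',lens.round(4),'dist',np.linalg.norm(v).round(4),'height',-v[2].round(4),'tilt',np.degrees(np.arcsin(-s[2])).round(1),'axis miss at spot',(lens+s*(v@s)-W).round(4), 'axis hits face', (lens+s*(v[2]/s[2]))[:2].round(4))
o=env.observe(); print(o['position'],o['qvel'].round(3),o['ft_force'],o['clock'])
a=cv2.imread('pics/w4.png')[:,160:480];bb=cv2.imread('pics/s4.png')[130:350,200:520];t=cv2.imread('pics/t4.png')[100:320,250:470]
cv2.imwrite('pics/v4.png',np.hstack([cv2.resize(x,None,fx=400/x.shape[0],fy=400/x.shape[0]) for x in (a,t)])); cv2.imwrite('pics/v5.png',cv2.resize(bb,None,fx=2.4,fy=2.4))
E
```

```text
wrist wp 0.65 1512 0.1593 ((668.6547241210938, -226.09197998046875), (78.58793640136719, 18.26312255859375), 80.41230773925781)
scene wp 0.6 326 0.1586 ((681.4625244140625, -227.3761444091797), (80.76611328125, 38.97306823730469), 81.1192398071289)
top wp 0.76 219 0.159 ((679.686767578125, -226.5822296142578), (78.7870864868164, 37.34088134765625), 80.6516342163086)
wrist 4393 zc,yc [ 1.799e-01 -1.000e-04] angle 30.13 dy 0.004 res 0.0004 orange t [-0.0561  0.0298] world a [-0.961  0.156  0.231]
scene 338 zc,yc [ 0.1808 -0.001 ] angle 29.82 dy 0.019 res 0.0017 orange t [-0.0803  0.0312] world a [-0.964  0.141  0.225]
top 148 zc,yc [ 0.1801 -0.0018] angle 30.51 dy -0.021 res 0.0018 orange t [-0.0824 -0.0054] world a [-0.955  0.18   0.237]
lens [ 0.5835 -0.2135  0.1811] dist 0.101 height 0.0224 tilt 13.3 axis miss at spot [-0.0006 -0.0022 -0.0009] axis hits face [ 0.6768 -0.2286]
[ 0.42078157 -0.18670493  0.3800408 ] [-0.     0.     0.     0.     0.001 -0.   ] [-0.74920225 -0.29615283 -1.91277685] 12.0
```

View pics/v4.png

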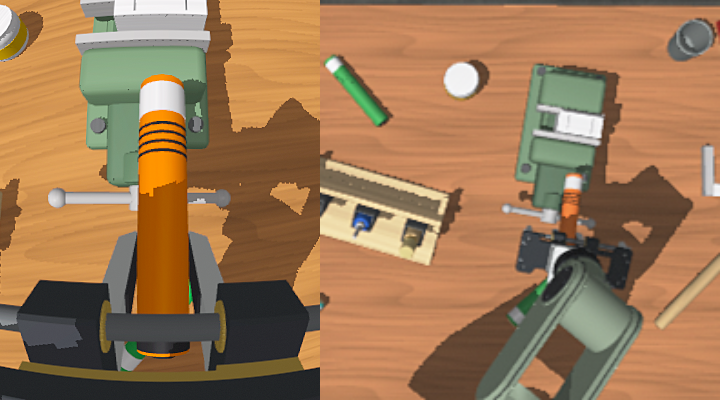

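View pics/v5.png

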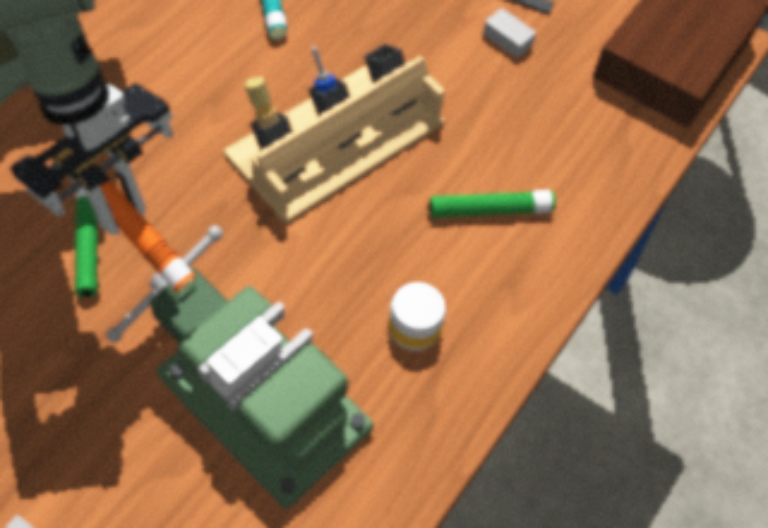

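The lamp is held over the front of the vise and clear of it, its lens at top-crop pixel (573,178) pointing at the bright block at (580,122). The stand tools are unmoved and the arm is still, so I hand in.

```bash
python3 -c "
from rig import env
print(env.sign_off())"
```

```text
the job is handed in; nothing more can be done
None
```

The job is handed in: the arm is holding the orange lamp nearly level in front of the workpiece, shining low across the middle of its top face. I drew it straight out of its sleeve, turned it about 47° and carried it over the vise. The clock read about 12 s at hand-in.

**Lamp position:** The last checks put the lens 10.1 cm from the spot and 22 mm above the face. The lamp tilts 13° down, and its axis passes about 2–3 mm from the middle of the face.

**Grip and stillness:** The lamp did not slip in the grip, and the joints were at rest. Force readings stayed under about 2 N throughout. The pictures show the lamp touched only by the gripper and the brush and scraper still in their sleeves.

**Disagreements between checks:** In the last pictures the lamp's sideways heading differed by about 1.3° between the wrist and each of the other two cameras. The wrist camera saw only part of the workpiece's top, so the centre of the face came from the other two cameras, which agree to about 2 mm.

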